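# Brush out a moulded sleeve before inspection

### The arm

A 6-joint arm with a two-finger parallel gripper is mounted at the origin on the work surface. World frame = base frame: x ahead of the robot, y to its left, z up, the work surface at z = 0. Lengths are in m, angles in rad, forces in N, time in s.
With the tool pointing down it reaches from about 0.3 to 0.875 m from the base axis. Payload 4.2 kg.
Tool frame: the origin (TCP) lies at the very end of the fingers, on their centre line; the grasp point (between the pads) lies tcp_to_grasp behind it (tcp_to_grasp is the distance from the TCP to the grasp point, in m); z points along the fingers, y is the line along which they close (so a half turn about z gives the same grasp; the last joint's range is limited). The gripper opens to 85 mm and grips with 20 to 120 N. Pads are 22 mm wide; open, the fingers measure 114 mm over their backs; the gripper's body (76 mm by 85 mm) begins 54 mm behind the grasp point. The pads swing forward as they close: fully open they stand 13 mm farther back than shut.
Start: joints at [1.147, 0.32, 1.565, -0, 1.257, -0.02], TCP at [0.226, 0.529, 0.231] pointing down, gripper open.
Joint ranges: [-3.11, 3.11], [-0.84, 2.01], [0.21, 2.61], [-1.34, 4.49], [0.05, 2.63], [-2.56, 2.56]. Speed limits (rad/s): [2.57, 2.57, 3.14, 3.14, 3.14, 3.14].

### API

Orientations are given as a unit quaternion [w, x, y, z].
In Python, from workcell import * gives the robot as it stands.
- The arm moves only by the tool servo_tool, never from a script. Its argument "plan" is a list of rows, each an object with "fingers": the finger opening in cm, from 0 to 8.54; "xyz": the shift along the tool's x, y, z in cm, a list of three; "rot": the turn, a rotation vector about the tool's x, y, z in rad, a list of three. In form: [{"fingers": fingers, "xyz": [tx, ty, tz], "rot": [rx, ry, rz]}, ...]. A call has 1 to 10 rows; each row shifts and turns the commanded pose from where the row before left it, along the tool's axes as they then stand; what a row does not reach is not made up. A row lasts 1/10 s, in which the tool goes at most 50 mm and 8.59 degrees, less where a joint would pass 70% of its speed; a pose out of reach is approached as far as the arm can. A call with a gripper value outside its range is refused whole. The fingers move at their own pace and stop on an object; "newtons" is the grip in N (left out, the last holds). Time passes only in rows, so rows that do not move let the fingers close. It gives the time, the measured TCP pose, the force, the opening and the grip force at its end, in the units of the state.
- observe(): the state, without advancing time (a new reading comes with each control period).
- snapshot(name): name is "scene" or "top" or "wrist"; returns the picture (420x560x3 uint8, red, green, blue); there is no depth.
- camera_info(name): a dict with "intrinsics" (3x3 intrinsics, pixels), "D" ([k1, k2, p1, p2, k3] as OpenCV has them; the pictures are not rectified), "view" (4x4, takes a point from world to camera coordinates); the wrist camera has in their place "hand_eye" (4x4, takes a point from camera to tool coordinates, whose origin is the TCP and whose axes are the flange's). Camera axes: x right, y up, looking along -z (the intrinsics and any distortion apply to the point x, -y, -z); pixel columns grow to the right and rows downward; lengths in m; the calibration is good to about 2 mm. A picture is of the moment at which its call begins: read the wrist's pose just before it. camera_info takes no time and is no camera call.
- job_done(): hands the job in; it is judged then, once.
The state is a dict: "t": time; "joints": joint angles; "qd": joint speeds; "joint_torque": joint torques, N m; "position": TCP position; "tool_rot": TCP orientation; "force": force on the tool from outside, world axes, zero at the start; "moment": the same for the moment, N m; "gripper_width": finger opening in m; "gripper_force": force on a finger pad.
Only numpy, scipy, OpenCV 4.12 (cv2) and the standard library are available. Lean on these libraries where they do the work, as an engineer would, in place of code of your own. Each camera call takes 0.05 s, during which the arm holds its last target. There are 200 camera calls.

### The job

Take the long brush (not the short one) from the stand and scrub out the inside of the white sleeve that leans in the cradle with three full strokes: each time push gently down until you feel the bristle tip press on the bottom and keep it there for a moment, and between strokes draw the brush back until about half of its bristle head is out of the mouth. Then stand the long brush back upright in the empty well of the stand, all the way down, and let go. Do not push hard on the bottom, and leave the short brush and the other things on the bench where they are.

Things in the scene. Friction and masses are not known exactly. Their poses are not given: they have to be found in the camera images.
- long_brush: The long bottle brush, 200 mm long, about 90 g; starts upright in one well of the stand. Origin: centre of the flat bristle tip (its lower end), z runs along the brush to the handle. White bristle head 28 mm diameter from z 0 to 50 mm, steel neck 8 mm diameter from 50 to 130 mm, black flat-sided handle from 130 to 200 mm, 24 mm (x) by 16 mm (y): grip it across y.
- short_brush: The short brush, to be left alone: alike but 145 mm long (head 50 mm, neck 25 mm, handle 70 mm); stands in the other well. Origin at its tip, z up. Which brush stands in which well varies.
- sleeve: White moulded sleeve, a round cup fixed in the cradle, leaning 36 degrees from vertical, its mouth towards the robot. Origin: centre of the mouth; z: its axis, out of the mouth. Outer diameter 54 mm, bore 42 mm. Its bottom is a flat disc across the bore, 75 to 100 mm below the mouth: it differs each time and must be felt. The disc is sprung and gives about 0.5 mm per newton of pressing.
- cradle: The fixed metal cradle that carries the sleeve and its bottom disc. Base plate 170 by 120 by 12 mm; origin on the bench straight below the sleeve's mouth (the mouth is 145 mm above the bench); x points along the lean, away from the mouth side; two cheeks 10 mm thick beside the sleeve, up to 97 mm high.
- stand: The fixed grey brush stand, a block 80 mm (x) by 180 mm (y) by 55 mm high; origin at the centre of its underside. Two round wells 41 mm wide and 45 mm deep, 110 mm apart along y. Stand and cradle may change sides.
- well_a (a point): Centre of the floor of the stand's well at -y, 10 mm above the bench; axes as the stand.
- well_b (a point): Centre of the floor of the stand's well at +y, 10 mm above the bench; axes as the stand.
- tape: Bystander: black tape dispenser 120 by 50 by 90 mm, origin under its centre.
- spare: Bystander: short white moulded sleeve standing open end up, 54 mm diameter, 75 mm high, origin under its centre.
- loupe: Bystander: black inspection loupe, 52 mm diameter, 40 mm high, origin under its centre.
- plates: Bystander: pack of white plastic plates 150 by 100 by 24 mm, origin under its centre.
- gauge: Bystander: steel gauge bar 100 by 25 by 12 mm, origin under its centre.
- cup: Bystander: white plastic cup, 76 mm rim, 90 mm high, origin under its centre.

How it is judged:
By the outcome, as a careful person would: the job done as asked, in the order asked, and still so for the second after the job is handed in, with the robot touching nothing.
It also fails if it takes over 64 s, if anything falls off the work surface, if the arm or the gripper's body presses on something with over 40 N, if the wrist force passes 120 N, or if a joint passes its speed limit or range.

## Working session

There is one attempt and no reset: what is moved stays moved. The work goes in short steps, Python scripts to look and compute and a tool call to move; the robot and the scene stay as the last step left them, time stands still between calls to the robot, and variables do not carry over. Pictures are saved under pics/ and viewed, at most 10 in all, crops included, and the job is handed in when it is done.

Besides the shell and the picture viewer there is one more tool, called after "Call:" by a JSON object that holds its "method" and its "body". servo_tool: Moves the arm, as the interface text tells. Its arguments: {"type":"object","properties":{"plan":{"type":"array","items":{"type":"object","properties":{"fingers":{"type":"number"},"xyz":{"type":"array","items":{"type":"number"}},"rot":{"type":"array","items":{"type":"number"}}}}},"newtons":{"type":"number"}},"required":["plan"]}

```bash
ls; mkdir -p pics
python3 - <<'E'
from workcell import *
import cv2,numpy as np
np.set_printoptions(precision=4,suppress=True)
print(observe())
try: print(tcp_to_grasp)
except Exception as e: print(e)
for n in ["scene","top","wrist"]:
    im=snapshot(n); cv2.imwrite(f"pics/{n}0.png",im[:,:,::-1]); 
    ci=camera_info(n); print(n,ci)
E
```

```text
pics
{'t': 0.0, 'joints': array([ 1.147 ,  0.3203,  1.5657, -0.    ,  1.2574, -0.02  ]), 'qd': array([ 0.    ,  0.0005, -0.0002,  0.0013, -0.0003, -0.0001]), 'joint_torque': array([  0.    , -41.5534, -23.4162,  -0.0001,   0.0082,   0.    ]), 'position': array([0.2257, 0.5283, 0.2305]), 'tool_rot': array([-0.0002,  0.2005,  0.9797, -0.0009]), 'force': array([-0.2742, -0.2336, -0.3662]), 'moment': array([ 0.015 , -0.0267,  0.0033]), 'gripper_force': 0.0, 'gripper_width': 0.08554217522920017}
0.0187
scene {'intrinsics': array([[486.6355,   0.    , 279.5043],
       [  0.    , 486.6355, 204.7846],
       [  0.    ,   0.    ,   1.    ]]), 'D': array([-0.0234,  0.    ,  0.    ,  0.    ,  0.    ]), 'view': array([[-0.2972,  0.9548, -0.0019,  0.2212],
       [-0.7781, -0.2411,  0.58  ,  0.4066],
       [ 0.5533,  0.1739,  0.8146, -1.6995],
       [ 0.    ,  0.    ,  0.    ,  1.    ]])}
top {'intrinsics': array([[495.0515,   0.    , 279.3756],
       [  0.    , 495.0515, 207.4064],
       [  0.    ,   0.    ,   1.    ]]), 'D': array([-0.0722,  0.    ,  0.    ,  0.    ,  0.    ]), 'view': array([[-0.0055, -0.9998,  0.0165, -0.0445],
       [ 0.9939, -0.0036,  0.1103, -0.5934],
       [-0.1103,  0.017 ,  0.9938, -1.3722],
       [ 0.    ,  0.    ,  0.    ,  1.    ]])}
wrist {'intrinsics': array([[293.0371,   0.    , 279.0788],
       [  0.    , 293.0371, 212.3584],
       [  0.    ,   0.    ,   1.    ]]), 'D': array([-0.0109,  0.    ,  0.    ,  0.    ,  0.    ]), 'hand_eye': array([[ 0.0011,  0.9577,  0.2878,  0.0737],
       [ 1.    , -0.0007, -0.0014, -0.0011],
       [-0.0012,  0.2878, -0.9577, -0.1416],
       [ 0.    ,  0.    ,  0.    ,  1.    ]])}
```

View pics/scene0.png

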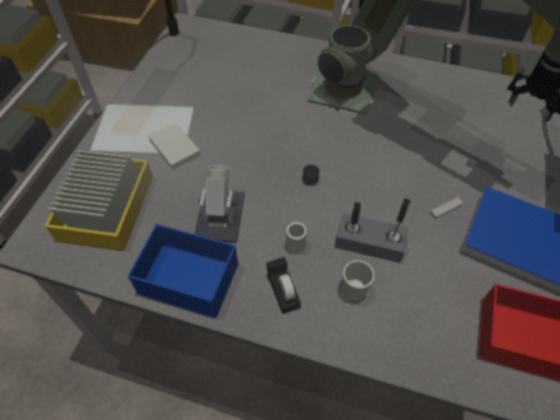

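View pics/top0.png

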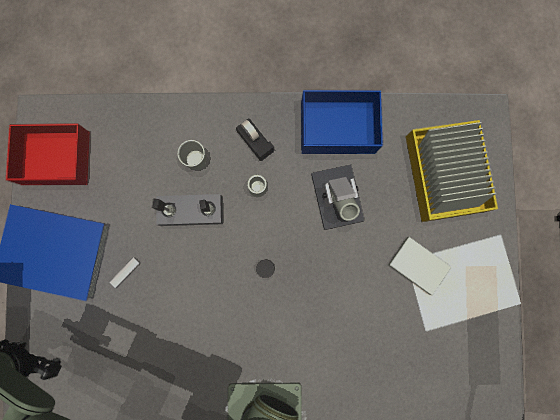

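The scene view shows the long brush (handle top about (405,203)) in the stand's right well, the short one at (355,208), and the sleeve mouth at about (215,178). In the top view the stand is at (190,209), with the long brush on its left (+y), and the sleeve mouth is at (347,210). I'll enlarge both next.

```bash
cat > h.py <<'E'
from workcell import *
import cv2,numpy as np
from scipy.spatial.transform import Rotation as R
np.set_printoptions(precision=4,suppress=True)
def tool():
    s=observe(); q=s['tool_rot']; T=np.eye(4); T[:3,:3]=R.from_quat([q[1],q[2],q[3],q[0]]).as_matrix(); T[:3,3]=s['position']; return T
def cam(n,T=None):
    c=camera_info(n)
    V=c['view'] if 'view' in c else np.linalg.inv((tool() if T is None else T)@c['hand_eye'])
    return c['intrinsics'],c['D'],V
def proj(c,P):
    K,D,V=c; p=(np.atleast_2d(P)@V[:3,:3].T+V[:3,3])*[1,-1,-1]
    return cv2.projectPoints(p.reshape(-1,1,3),np.zeros(3),np.zeros(3),K,D)[0].reshape(-1,2)
def ray(c,uv):
    K,D,V=c; u=cv2.undistortPoints(np.array(uv,float).reshape(-1,1,2),K,D).reshape(-1,2)
    d=np.c_[u[:,0],-u[:,1],-np.ones(len(u))]@V[:3,:3]; return -V[:3,:3].T@V[:3,3],d
def onz(c,uv,z):
    o,d=ray(c,uv); return o+d*((z-o[2])/d[:,2])[:,None]
def tri(obs): # [(cam,uv),...]
    A=np.zeros((3,3));b=np.zeros(3);L=[]
    for c,uv in obs:
        o,d=ray(c,uv); d=d[0]/np.linalg.norm(d[0]); P=np.eye(3)-np.outer(d,d);A+=P;b+=P@o;L.append((P,o))
    x=np.linalg.solve(A,b); return x,[float(np.linalg.norm(P@(x-o))) for P,o in L]
E
python3 - <<'E'
from h import *
t=cv2.imread('pics/top0.png')[160:235,150:370]; s=cv2.imread('pics/scene0.png')[160:250,195:415]
f=lambda i:cv2.resize(i,None,fx=3.6,fy=3.6,interpolation=cv2.INTER_CUBIC)
cv2.imwrite('pics/c1.png',cv2.convertScaleAbs(np.vstack([f(t),f(s)]),alpha=1.4,beta=10))
E
```

```text
(no output)
```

View pics/c1.png

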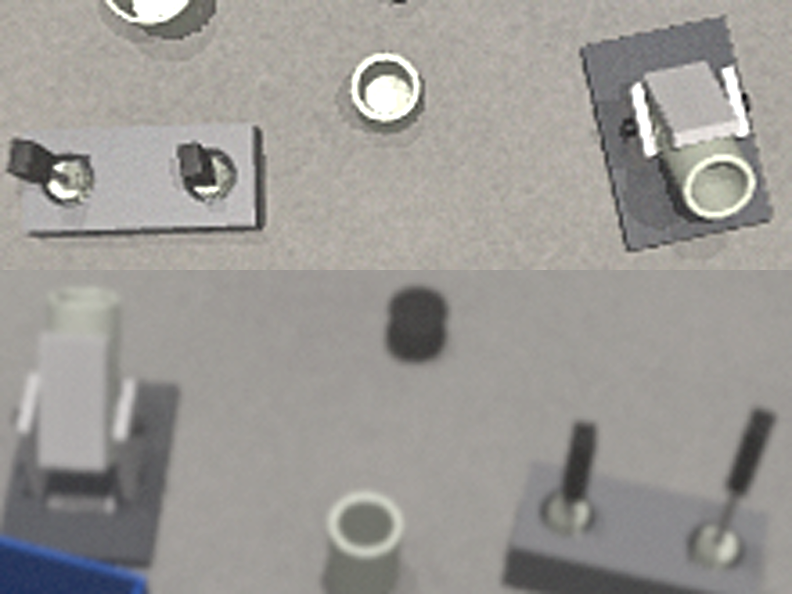

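The crop shows these points. Top half: long handle end near (22,158), well rims (68,180) and (209,178), mouth ellipse centre (718,186). Scene half: long handle end (763,414), well rims (716,547) and (568,514), mouth (84,302).

Run:
```python
from h import *
ct,cs=cam('top'),cam('scene')
T=lambda x,y:(150+x/3.6-.36,160+y/3.6-.36); S=lambda x,y:(195+x/3.6-.36,160+(y-270)/3.6-.36)
for n,a,b in [('longtop',T(22,158),S(763,414)),('wellL',T(68,180),S(716,547)),('wellS',T(209,178),S(568,514)),('shorttop',T(188,160),S(584,428)),('mouth',T(718,186),S(84,302))]:
    print(n,*tri([(ct,a),(cs,b)]))
print('rim z.055',onz(ct,[T(68,180),T(209,178)],.055))
print('corners',onz(ct,[T(26,126),T(256,126),T(258,228),T(26,230)],.055))
print('mouth z.145',onz(ct,[T(718,186)],.145))
print('base corners z.012',onz(ct,[T(582,47),T(724,18),T(772,218),T(630,250)],.012))
print('longtop z.21',onz(ct,[T(22,158)],.21))
```

```text
longtop [0.5837 0.2646 0.2131] [0.002595195342290303, 0.002595195342290402]
wellL [0.5859 0.2656 0.0501] [0.0017375790034926506, 0.0017375790034925601]
wellS [0.5875 0.1555 0.0468] [0.0012665455440402957, 0.0012665455440402434]
shorttop [0.5887 0.155  0.1586] [0.00019359001646973117, 0.00019359001646971323]
mouth [ 0.5704 -0.2283  0.138 ] [0.0007195371832974347, 0.0007195371832974303]
rim z.055 [[0.5856 0.2628 0.055 ]
 [0.5868 0.1532 0.055 ]]
corners [[0.6281 0.2965 0.055 ]
 [0.6274 0.1171 0.055 ]
 [0.5478 0.1149 0.055 ]
 [0.5468 0.2947 0.055 ]]
mouth z.145 [[ 0.5699 -0.2279  0.145 ]]
base corners z.012 [[ 0.6968 -0.1411  0.012 ]
 [ 0.7206 -0.257   0.012 ]
 [ 0.5575 -0.2921  0.012 ]
 [ 0.5324 -0.1774  0.012 ]]
longtop z.21 [[0.5844 0.2627 0.21  ]]
```

The long brush stands at about (0.585, 0.264) with its top at z≈0.21. The mouth is at (0.570, −0.228), and the cradle yaw is about 12°. I'll move above the brush.

Call:
{"method": "servo_tool", "body": {"plan": [{"fingers":8.5,"xyz":[-2,-0.5,-2]},{"fingers":8.5,"xyz":[-4.5,-1.1,-2]},{"fingers":8.5,"xyz":[-4.6,-1.1,-2]},{"fingers":8.5,"xyz":[-4.6,-1.1,-1]},{"fingers":8.5,"xyz":[-4.6,-1.1,0]},{"fingers":8.5,"xyz":[-4.6,-1.1,0]},{"fingers":8.5,"xyz":[-4.6,-1.1,0]},{"fingers":8.5,"xyz":[-4.6,-1.1,0]},{"fingers":8.5,"xyz":[-4.6,-1.1,0]},{"fingers":8.5,"xyz":[-4.6,-0.9,0]}]}}

```text
invalid input at $.plan[0]: expected keys fingers, xyz, rot
```

Call:
{"method": "servo_tool", "body": {"plan": [{"fingers":8.5,"rot":[0,0,-0.1]},{"fingers":8.5,"rot":[0,0,-0.1]},{"fingers":8.5,"rot":[0,0,-0.1]},{"fingers":8.5,"rot":[0,0,-0.1]},{"fingers":8.5}]}}

```text
invalid input at $.plan[0]: expected keys fingers, xyz, rot
```

Run:
```python
from h import *
T=tool(); np.save('T1.npy',T); im=snapshot('wrist')[:,:,::-1]; print(T)
cv2.imwrite('pics/w1.png',im); cw=cam('wrist',T)
print(proj(cw,[[.585,.264,.21],[.586,.264,.055],[.587,.155,.155],[.5868,.154,.055]]))
```

```text
[[-0.9196  0.3929 -0.0005  0.2258]
 [ 0.3929  0.9196 -0.0012  0.5284]
 [ 0.     -0.0013 -1.      0.2307]
 [ 0.      0.      0.      1.    ]]
[[182.7098 629.1643]
 [213.7845 467.7141]
 [121.8544 577.0024]
 [152.6379 486.3017]]
```

View pics/w1.png

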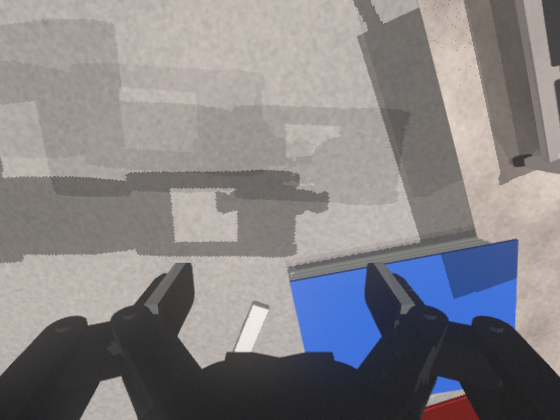

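The wrist picture (the refused move left the arm at the start) shows open floor, the gauge (250,325) and the blue book. The fingers sit at rows 260–420. Objects need to be on the tool's +x side to be visible. Every row needs all three keys, so I'll send it again that way.

Call:
{"method": "servo_tool", "body": {"plan": [{"fingers":8.5,"xyz":[-4.9,-0.7,-2],"rot":[0,0,0]},{"fingers":8.5,"xyz":[-4.9,-0.8,-2],"rot":[0,0,0]},{"fingers":8.5,"xyz":[-4.9,-0.8,-2],"rot":[0,0,0]},{"fingers":8.5,"xyz":[-4.9,-0.8,-1],"rot":[0,0,0]},{"fingers":8.5,"xyz":[-4.9,-0.8,0],"rot":[0,0,0]},{"fingers":8.5,"xyz":[-4.9,-0.8,0],"rot":[0,0,0]},{"fingers":8.5,"xyz":[-4.9,-0.8,0],"rot":[0,0,0]},{"fingers":8.5,"xyz":[-4.9,-0.8,0],"rot":[0,0,0]},{"fingers":8.5,"xyz":[-4.9,-0.8,0],"rot":[0,0,0]},{"fingers":8.5,"xyz":[-4.9,-0.7,0],"rot":[0,0,0]}]}}

```text
t: 1.2
position: [0.6385, 0.2685, 0.2971]
tool_rot: [-0.0, 0.201, 0.98, 0.0]
force: [-0.0, -0.2, 0.4]
gripper_width: 0.0851
gripper_force: 0.0
```

Call:
{"method": "servo_tool", "body": {"plan": [{"fingers":8.5,"xyz":[0,0,0],"rot":[0,0,-0.1]},{"fingers":8.5,"xyz":[0,0,0],"rot":[0,0,-0.1]},{"fingers":8.5,"xyz":[0,0,0],"rot":[0,0,-0.1]},{"fingers":8.5,"xyz":[0,0,0],"rot":[0,0,-0.1]},{"fingers":8.5,"xyz":[0,0,0],"rot":[0,0,0]}]}}

```text
t: 1.7
position: [0.6371, 0.2699, 0.2968]
tool_rot: [-0.0, 0.002, 1.0, -0.0]
force: [0.5, -0.6, -0.0]
gripper_width: 0.0851
gripper_force: 0.0
```

Run:
```python
from h import *
T=tool(); np.save('T2.npy',T); im=snapshot('wrist')[:,:,::-1]; print(T,observe()['t'])
cv2.imwrite('pics/w2.png',im); cw=cam('wrist',T)
print(proj(cw,[[.585,.264,.21],[.586,.264,.055],[.587,.155,.155],[.5868,.154,.055]]))
```

```text
[[-1.      0.0041 -0.0008  0.6371]
 [ 0.0041  1.     -0.0002  0.2699]
 [ 0.0008 -0.0002 -1.      0.2968]
 [ 0.      0.      0.      1.    ]] 1.75
[[271.9169 154.2149]
 [274.6207 143.1958]
 [158.752  151.1995]
 [188.6014 144.1846]]
```

View pics/w2.png

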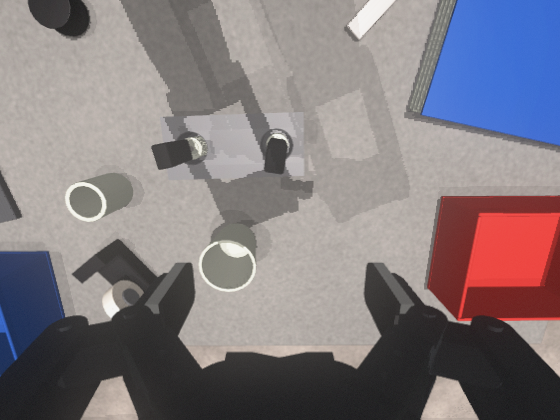

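The wrist view shows the long brush at (277,150), the short one at (178,150), with its handle top at the left. I'll enlarge the long handle to read its yaw.

Run:
```python
from h import *
im=cv2.imread('pics/w2.png')[105:185,150:310]
cv2.imwrite('pics/c2.png',cv2.convertScaleAbs(cv2.resize(im,None,fx=5,fy=5,interpolation=cv2.INTER_CUBIC),alpha=2.2))
```

```text
(no output)
```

View pics/c2.png

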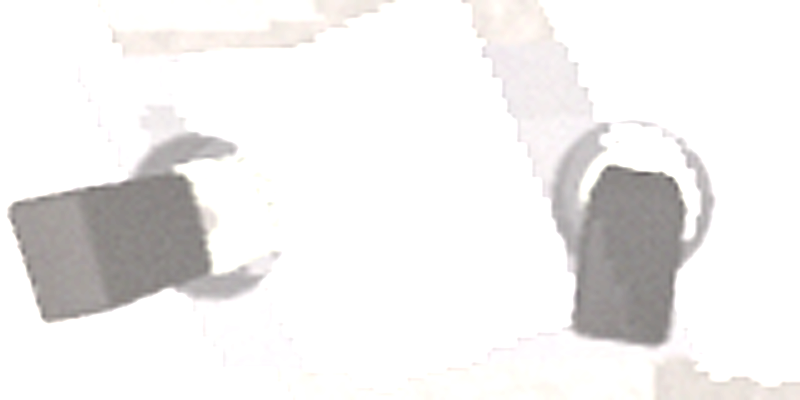

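Run:
```python
from h import *
cw=cam('wrist',np.load('T2.npy')); im=cv2.imread('pics/w2.png',0)
m=(im<58).astype('uint8'); n,l,st,ce=cv2.connectedComponentsWithStats(m[105:200,225:320])
k=1+np.argmax(st[1:,4]); print(st[k]+[225,105,0,0,0],ce[k]+[225,105])
C=lambda x,y:(150+x/5-.4,105+y/5-.4)
P=onz(cw,[C(575,330),C(668,343),C(685,205),C(600,172)],.212); print(P)
ct,cs=cam('top'),cam('scene')
e=P[:2].mean(0)
print(tri([(cw,C(628,265)),(ct,(155.8,203.5)),(cs,(406.6,199.6))]))
for a,b in [(0,1),(3,0),(2,1)]:
    d=P[b]-P[a]; print(a,b,np.linalg.norm(d),np.degrees(np.arctan2(d[1],d[0])))
# well circle (long): left (555,205), right (713,205), top(632,122)
print('well',onz(cw,[C(634,200)],.055),onz(cw,[C(555,200),C(713,200),C(632,122)],.055))
```

```text
Traceback (most recent call last):
ValueError: attempt to get argmax of an empty sequence
```

Run:
```python
from h import *
cw=cam('wrist',np.load('T2.npy')); im=cv2.imread('pics/w2.png',0)
print(im[155,262:292])
m=(im[130:185,255:300]<75).astype('uint8'); c=max(cv2.findContours(m,0,1)[0],key=cv2.contourArea)
r=cv2.minAreaRect(c); print(cv2.contourArea(c),r[0][0]+255,r[0][1]+130,r[1:])
C=lambda x,y:(150+x/5-.4,105+y/5-.4)
P=onz(cw,[C(575,330),C(668,343),C(685,205),C(600,172)],.212); print(P)
ct,cs=cam('top'),cam('scene')
print(tri([(cw,C(628,265)),(ct,(155.8,203.5)),(cs,(406.6,199.6))]))
for a,b in [(0,1),(3,0),(2,1)]:
    d=P[b]-P[a]; print(a,b,np.linalg.norm(d),np.degrees(np.arctan2(d[1],d[0])))
print('well',onz(cw,[C(555,200),C(713,200),C(632,122)],.055))
```

```text
[153  94  84  74  65  69  71  72  68  64  62  64  63  62  63  65  62  64
  64  65  64  63  64  64  72  83  92 126 158 172]
598.5 275.269229888916 155.65384674072266 ((20.788307189941406, 34.12420654296875), 11.309932708740234)
[[0.5973 0.2583 0.212 ]
 [0.5994 0.2727 0.212 ]
 [0.5784 0.2752 0.212 ]
 [0.5735 0.2624 0.212 ]]
(array([0.5852, 0.2651, 0.2146]), [0.0024050967256010205, 0.00367957860266391, 0.00214979681546937])
0 1 0.01454637689725117 81.8246555813168
3 0 0.024124064674552918 -9.931317621796088
2 1 0.021095789254645433 -6.943099063244024
well [[0.5877 0.2461 0.055 ]
 [0.5878 0.2865 0.055 ]
 [0.5685 0.2659 0.055 ]]
```

The handle's x axis is at about −8° yaw, the brush axis at (0.586, 0.2665), and the well centre at (0.588, 0.266). Align, descend, then check.

Call:
{"method": "servo_tool", "body": {"plan": [{"fingers":8.5,"xyz":[2.5,-0.2,0],"rot":[0,0,0]},{"fingers":8.5,"xyz":[2.6,-0.2,0],"rot":[0,0,0]},{"fingers":8.5,"xyz":[0,0,0],"rot":[0,0,0.07]},{"fingers":8.5,"xyz":[0,0,1],"rot":[0,0,0.07]},{"fingers":8.5,"xyz":[0,0,3],"rot":[0,0,0]},{"fingers":8.5,"xyz":[0,0,3],"rot":[0,0,0]},{"fingers":8.5,"xyz":[0,0,3],"rot":[0,0,0]},{"fingers":8.5,"xyz":[0,0,2],"rot":[0,0,0]},{"fingers":8.5,"xyz":[0,0,1.4],"rot":[0,0,0]},{"fingers":8.5,"xyz":[0,0,0],"rot":[0,0,0]}]}}

```text
t: 2.75
position: [0.5851, 0.2658, 0.1612]
tool_rot: [-0.002, 0.072, 0.997, -0.001]
force: [0.2, 0.9, -0.1]
gripper_width: 0.0846
gripper_force: 0.0
```

Call:
{"method": "servo_tool", "body": {"plan": [{"fingers":4,"xyz":[0,0,0],"rot":[0,0,0]},{"fingers":1,"xyz":[0,0,0],"rot":[0,0,0]},{"fingers":1,"xyz":[0,0,0],"rot":[0,0,0]},{"fingers":1,"xyz":[0,0,0],"rot":[0,0,0]},{"fingers":1,"xyz":[0,0,0],"rot":[0,0,0]},{"fingers":1,"xyz":[0,0,0],"rot":[0,0,0]},{"fingers":1,"xyz":[0,0,0],"rot":[0,0,0]},{"fingers":1,"xyz":[0,0,0],"rot":[0,0,0]}], "newtons": 60}}

```text
t: 3.55
position: [0.5865, 0.2664, 0.164]
tool_rot: [0.001, 0.072, 0.997, 0.0]
force: [-1.2, 0.3, 4.2]
gripper_width: 0.0153
gripper_force: 58.9
```

Gripped at 15.3 mm opening. Lift straight up.

Call:
{"method": "servo_tool", "body": {"plan": [{"fingers":1,"xyz":[0,0,-0.5],"rot":[0,0,0]},{"fingers":1,"xyz":[0,0,-1],"rot":[0,0,0]},{"fingers":1,"xyz":[0,0,-2],"rot":[0,0,0]},{"fingers":1,"xyz":[0,0,-3],"rot":[0,0,0]},{"fingers":1,"xyz":[0,0,-3],"rot":[0,0,0]},{"fingers":1,"xyz":[0,0,-3],"rot":[0,0,0]},{"fingers":1,"xyz":[0,0,-3],"rot":[0,0,0]},{"fingers":1,"xyz":[0,0,-2],"rot":[0,0,0]},{"fingers":1,"xyz":[0,0,-1],"rot":[0,0,0]},{"fingers":1,"xyz":[0,0,0],"rot":[0,0,0]}]}}

```text
t: 4.55
position: [0.5864, 0.2663, 0.3497]
tool_rot: [0.001, 0.072, 0.997, 0.001]
force: [0.2, -0.4, -1.1]
gripper_width: 0.0155
gripper_force: 58.5
```

Run:
```python
from h import *
T=tool(); print(T, observe()['force'],observe()['moment'])
for n in ['top','scene']: cv2.imwrite(f'pics/{n}3.png',snapshot(n)[:,:,::-1])
P=T[:3,3]-np.array([0,0,.154]); print(P, proj(cam('top'),[T[:3,3],P]),proj(cam('scene'),[T[:3,3],P]))
c=np.array([.4586,-.252,.302]); print('shift in tool',(c-T[:3,3])@T[:3,:3])
```

```text
[[-0.9897  0.1433  0.0024  0.5864]
 [ 0.1433  0.9897  0.001   0.2663]
 [-0.0022  0.0014 -1.      0.3497]
 [ 0.      0.      0.      1.    ]] [ 0.1611 -0.4445 -1.0763] [-0.0238  0.0037 -0.0443]
[0.5864 0.2663 0.1957] [[139.5464 195.1451]
 [155.6608 203.4113]] [[419.2818 163.4   ]
 [404.4766 204.9344]]
shift in tool [ 0.0523 -0.5313  0.0469]
```

The lift is good: the force change matches the brush weight. Carry it over to the sleeve.

Call:
{"method": "servo_tool", "body": {"plan": [{"fingers":1,"xyz":[0.2,-2,0],"rot":[0,0,-0.03]},{"fingers":1,"xyz":[0.5,-4,0],"rot":[0,0,0]},{"fingers":1,"xyz":[0.5,-4.8,0],"rot":[0,0,0]},{"fingers":1,"xyz":[0.5,-4.8,0],"rot":[0,0,0]},{"fingers":1,"xyz":[0.5,-4.8,0],"rot":[0,0,0]},{"fingers":1,"xyz":[0.5,-4.8,0],"rot":[0,0,0]},{"fingers":1,"xyz":[0.5,-4.8,0],"rot":[0,0,0]},{"fingers":1,"xyz":[0.5,-4.8,0],"rot":[0,0,0]},{"fingers":1,"xyz":[0.5,-4.8,0],"rot":[0,0,0]},{"fingers":1,"xyz":[0.5,-4.8,0],"rot":[0,0,0]}]}}

```text
t: 5.65
position: [0.487, -0.171, 0.3467]
tool_rot: [-0.001, 0.057, 0.998, 0.0]
force: [1.8, -1.4, -0.6]
gripper_width: 0.0154
gripper_force: 58.6
```

Call:
{"method": "servo_tool", "body": {"plan": [{"fingers":1,"xyz":[0.5,-4.6,0],"rot":[0,0,0]},{"fingers":1,"xyz":[0.2,-2.5,0],"rot":[0,0,-0.08]},{"fingers":1,"xyz":[0,0,0],"rot":[0,0,-0.12]},{"fingers":1,"xyz":[0,0,0],"rot":[0,0,-0.12]},{"fingers":1,"xyz":[0,0,0],"rot":[0,-0.1,0]},{"fingers":1,"xyz":[0,0,0],"rot":[0,-0.13,0]},{"fingers":1,"xyz":[0,0,0],"rot":[0,-0.13,0]},{"fingers":1,"xyz":[0,0,0],"rot":[0,-0.13,0]},{"fingers":1,"xyz":[0,0,0],"rot":[0,-0.14,0]},{"fingers":1,"xyz":[0,0,0],"rot":[0,0,0]}]}}

```text
t: 6.65
position: [0.4945, -0.2076, 0.3653]
tool_rot: [0.285, -0.073, 0.956, 0.019]
force: [-0.6, -0.3, -0.6]
gripper_width: 0.0153
gripper_force: 58.9
```

```bash
cat >> h.py <<'E'
yaw=np.radians(12); A=np.array([-np.sin(np.radians(36))*np.cos(yaw),-np.sin(np.radians(36))*np.sin(yaw),np.cos(np.radians(36))]); M=np.array([.570,-.228,.144]); L=.154
def goal(out,T):  # shift (cm, tool axes) to put tip `out` m outside the mouth, and rotation vector to align
    r=np.cross(T[:3,2],-A)@T[:3,:3]
    return ((M+A*(L+out)-T[:3,3])@T[:3,:3])*100, r
E
python3 - <<'E'
from h import *
T=tool(); print(T,observe()['t']); print(goal(.05,T))
for n in ['top','scene','wrist']: cv2.imwrite(f'pics/{n}4.png',snapshot(n)[:,:,::-1])
P=T[:3,3]+T[:3,2]*L
print('tip',P)
for n in ['top','scene','wrist']: print(n,proj(cam(n),[T[:3,3],P,M]))
E
```

```text
[[-0.8268 -0.1503  0.5421  0.4945]
 [-0.1281  0.9886  0.0786 -0.2076]
 [-0.5477 -0.0045 -0.8366  0.3653]
 [ 0.      0.      0.      1.    ]] 6.65
(array([ 7.1185, -3.8236,  2.0818]), array([-0.038 , -0.0479, -0.    ]))
tip [ 0.578  -0.1955  0.2364]
top [[356.3945 235.5733]
 [341.6571 204.1771]
 [349.0594 211.2909]]
scene [[227.4588  86.42  ]
 [224.641  148.591 ]
 [217.6335 166.9822]]
wrist [[284.3979 266.8129]
 [281.7795 197.8617]
 [256.3072 134.5095]]
```

Call:
{"method": "servo_tool", "body": {"plan": [{"fingers":1,"xyz":[2,-1.2,0],"rot":[-0.02,-0.025,0]},{"fingers":1,"xyz":[2.5,-1.3,0],"rot":[-0.018,-0.023,0]},{"fingers":1,"xyz":[2.2,-1.3,0],"rot":[0,0,0]},{"fingers":1,"xyz":[0,0,0],"rot":[0,0,0]}]}}

```text
t: 7.2
position: [0.4732, -0.2193, 0.3526]
tool_rot: [0.278, -0.048, 0.959, 0.022]
force: [0.0, -0.0, -1.7]
gripper_width: 0.0156
gripper_force: 58.9
```

Run:
```python
from h import *
T=tool(); np.save('T5.npy',T); print(T,observe()['t'],observe()['force']); print(goal(.05,T))
I={n:snapshot(n)[:,:,::-1] for n in ['top','scene','wrist']}
for n in I: cv2.imwrite(f'pics/{n}5.png',I[n])
P=T[:3,3]+T[:3,2]*L
for n in ['top','scene','wrist']: print(n,proj(cam(n),[T[:3,3],P,M]))
f=lambda i,k:cv2.resize(i,None,fx=k,fy=k,interpolation=cv2.INTER_CUBIC)
a=f(I['wrist'][70:270,190:340],3); b=f(I['top'][180:240,320:390],5)[:300]; c=f(I['scene'][120:180,185:255],5)
cv2.imwrite('pics/c5.png',np.hstack([a,np.vstack([b,c])]))
```

```text
[[-0.8408 -0.104   0.5313  0.4732]
 [-0.0793  0.9944  0.0692 -0.2193]
 [-0.5355  0.0161 -0.8444  0.3526]
 [ 0.      0.      0.      1.    ]] 7.2 [ 0.0371 -0.0003 -1.7275]
(array([ 4.3222, -3.2029,  2.3607]), array([-0.0487, -0.0599,  0.    ]))
top [[360.9121 245.6362]
 [346.3403 214.114 ]
 [349.0594 211.2909]]
scene [[226.5797  83.8905]
 [223.6053 144.6925]
 [217.6335 166.9822]]
wrist [[279.9349 265.1778]
 [279.3154 196.5624]
 [261.537  158.379 ]]
```

View pics/c5.png

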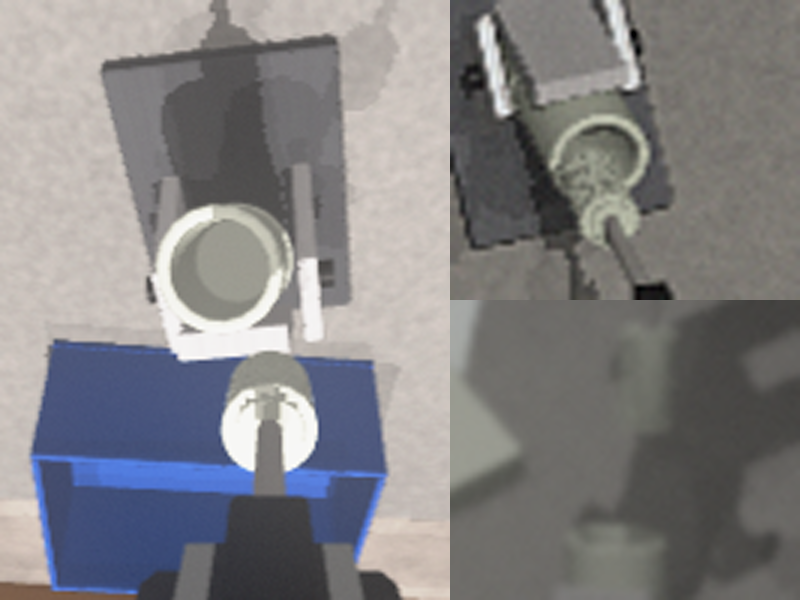

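Left: the wrist view has the mouth at crop (225,268) and the brush tip still below it at (270,430). The last move fell short, so I'll check the joints.

Run:
```python
from h import *
print(observe()['joints'],observe()['qd'],observe()['t'])
cw=cam('wrist',np.load('T5.npy')); C=lambda x,y:(190+x/3-.33,70+y/3-.33)
ct=cam('top')
# mouth rim in wrist crop: centre
print('mouth tri wrist+top',tri([(cw,C(223,268)),(ct,(320+600/5-.4-450/5,180+157/5-.4))]))
o,d=ray(cw,[C(223,268)])
```

```text
[-0.699  -0.0252  1.8009  0.4856  1.0145 -2.557 ] [ 0.007   0.0005 -0.0066  0.0014 -0.0001 -0.0019] 7.35
mouth tri wrist+top (array([ 0.5703, -0.2274,  0.1415]), [0.0025108579116321817, 0.002510857911632127])
```

Joint 6 sits at its limit. The brush is round, so I'll turn +90° about its own axis to free the joint.

Call:
{"method": "servo_tool", "body": {"plan": [{"fingers":1,"xyz":[0,0,0],"rot":[0,0,0.149]},{"fingers":1,"xyz":[0,0,0],"rot":[0,0,0.149]},{"fingers":1,"xyz":[0,0,0],"rot":[0,0,0.149]},{"fingers":1,"xyz":[0,0,0],"rot":[0,0,0.149]},{"fingers":1,"xyz":[0,0,0],"rot":[0,0,0.149]},{"fingers":1,"xyz":[0,0,0],"rot":[0,0,0.149]},{"fingers":1,"xyz":[0,0,0],"rot":[0,0,0.149]},{"fingers":1,"xyz":[0,0,0],"rot":[0,0,0.149]},{"fingers":1,"xyz":[0,0,0],"rot":[0,0,0.149]},{"fingers":1,"xyz":[0,0,0],"rot":[0,0,0.149]}]}}

```text
t: 8.35
position: [0.4748, -0.2187, 0.3544]
tool_rot: [0.19, 0.616, 0.736, 0.206]
force: [-0.2, 0.0, -1.5]
gripper_width: 0.0152
gripper_force: 58.8
```

Run:
```python
from h import *
T=tool(); print(T,observe()['t'],observe()['joints'],observe()['force']); print(goal(.05,T))
```

```text
[[-0.1681  0.8286  0.534   0.4748]
 [ 0.9854  0.1553  0.0693 -0.2187]
 [-0.0255  0.5379 -0.8426  0.3544]
 [ 0.      0.      0.      1.    ]] 8.35 [-0.6982 -0.0253  1.8005  0.4856  1.0146 -1.0609] [-0.2296  0.0131 -1.5047]
(array([-2.8856, -4.7971,  2.405 ]), array([-0.0602,  0.0444, -0.    ]))
```

Call:
{"method": "servo_tool", "body": {"plan": [{"fingers":1,"xyz":[-0.9,-1.6,0],"rot":[-0.03,0.022,0]},{"fingers":1,"xyz":[-1,-1.6,0],"rot":[-0.03,0.022,0]},{"fingers":1,"xyz":[-1,-1.6,0],"rot":[0,0,0]},{"fingers":1,"xyz":[0,0,0],"rot":[0,0,0]},{"fingers":1,"xyz":[0,0,0],"rot":[0,0,0]}]}}

```text
t: 8.85
position: [0.4413, -0.2551, 0.3278]
tool_rot: [0.193, 0.604, 0.735, 0.241]
force: [0.7, -0.0, -0.6]
gripper_width: 0.015
gripper_force: 58.9
```

Run:
```python
from h import *
T=tool(); np.save('T6.npy',T); print(T,observe()['t'],observe()['joints'],observe()['force']); print(goal(.05,T))
I={n:snapshot(n)[:,:,::-1] for n in ['top','scene','wrist']}
for n in I: cv2.imwrite(f'pics/{n}6.png',I[n])
P=T[:3,3]+T[:3,2]*L
for n in ['top','scene','wrist']: print(n,proj(cam(n),[T[:3,3],P,P-T[:3,2]*.05,M]))
f=lambda i,k:cv2.resize(i,None,fx=k,fy=k,interpolation=cv2.INTER_CUBIC)
a=f(I['wrist'][70:270,190:340],3); b=f(I['top'][180:240,320:390],5)[:300]; c=f(I['scene'][120:180,185:255],5)
cv2.imwrite('pics/c6.png',np.hstack([a,np.vstack([b,c])]))
```

```text
[[-0.1965  0.7944  0.5748  0.4413]
 [ 0.9805  0.1545  0.1216 -0.2551]
 [ 0.0078  0.5875 -0.8092  0.3278]
 [ 0.      0.      0.      1.    ]] 8.85 [-0.879  -0.0002  1.8695  0.6438  1.0485 -1.3404] [ 0.6554 -0.0408 -0.5688]
(array([-0.0306, -0.1616,  2.2052]), array([-0.0003,  0.0005,  0.    ]))
top [[375.1535 260.241 ]
 [356.4172 224.8822]
 [362.0551 235.5091]
 [349.0594 211.2909]]
scene [[218.7773  80.7153]
 [217.9416 140.6072]
 [218.2012 121.6521]
 [217.6335 166.9822]]
wrist [[280.2352 267.0728]
 [279.6468 198.1904]
 [279.7639 211.8881]
 [278.3163 184.7777]]
```

View pics/c6.png

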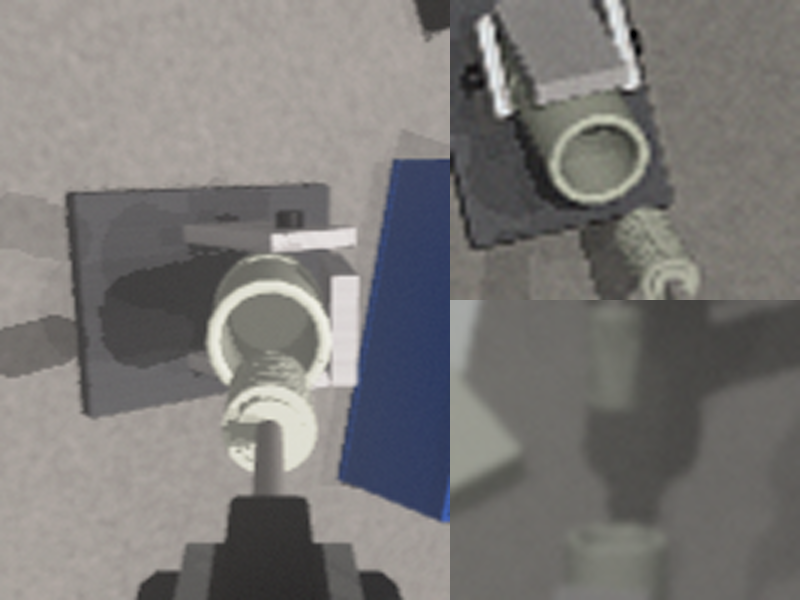

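The wrist crop has the mouth at (269,336) and the brush head at (268,430) to (267,388). It's coaxial within about 2 mm. I'll shift 1.5 mm along tool +x and enter slowly to a depth of about 65 mm.

Call:
{"method": "servo_tool", "body": {"plan": [{"fingers":1,"xyz":[0.15,0,1],"rot":[0,0,0]},{"fingers":1,"xyz":[0,0,2],"rot":[0,0,0]},{"fingers":1,"xyz":[0,0,2],"rot":[0,0,0]},{"fingers":1,"xyz":[0,0,2],"rot":[0,0,0]},{"fingers":1,"xyz":[0,0,1.5],"rot":[0,0,0]},{"fingers":1,"xyz":[0,0,1],"rot":[0,0,0]},{"fingers":1,"xyz":[0,0,0.5],"rot":[0,0,0]},{"fingers":1,"xyz":[0,0,0],"rot":[0,0,0]}]}}

```text
t: 9.8
position: [0.4983, -0.2407, 0.246]
tool_rot: [0.192, 0.603, 0.735, 0.241]
force: [-0.2, -0.8, -0.9]
gripper_width: 0.0152
gripper_force: 58.9
```

```bash
cat >> h.py <<'E'
def st():
    s=observe(); T=tool(); print('t',s['t'],'tip rel mouth: depth mm, lateral mm in tool xy',-1000*((T[:3,3]+T[:3,2]*L-M)@A),1000*((T[:3,3]+T[:3,2]*L-M)@T[:3,:2]),'F tool',s['force']@T[:3,:3],'axial',s['force']@A,'j6',s['joints'][5], 'w',s['gripper_width'])
E
python3 -c "
from h import *
st();print(goal(.05,tool()))
cv2.imwrite('pics/top7.png',snapshot('top')[:,:,::-1])"
```

```text
t 9.8 tip rel mouth: depth mm, lateral mm in tool xy 28.720621094802002 [2.6466 0.8508] F tool [-0.6992 -0.8171  0.4577] axial -0.45725818561322723 j6 -1.3913670810736418 w 0.015192561175774383
(array([-0.2441, -0.1142, -7.8722]), array([-0.0014, -0.001 ,  0.    ]))
```

Inside the mouth, free of contact. Continue to about 65 mm, then feel for the bottom.

Call:
{"method": "servo_tool", "body": {"plan": [{"fingers":1,"xyz":[-0.05,0,1],"rot":[0,0,0]},{"fingers":1,"xyz":[0,0,1],"rot":[0,0,0]},{"fingers":1,"xyz":[0,0,1],"rot":[0,0,0]},{"fingers":1,"xyz":[0,0,0.5],"rot":[0,0,0]},{"fingers":1,"xyz":[0,0,0],"rot":[0,0,0]},{"fingers":1,"xyz":[0,0,0],"rot":[0,0,0]}]}}

```text
t: 10.45
position: [0.5183, -0.2373, 0.2179]
tool_rot: [0.192, 0.604, 0.735, 0.241]
force: [-0.4, 0.2, -0.6]
gripper_width: 0.0152
gripper_force: 58.9
```

```bash
python3 -c "
from h import *
st()"
```

```text
t 10.45 tip rel mouth: depth mm, lateral mm in tool xy 63.335401713092516 [1.6327 0.8945] F tool [ 0.2529 -0.656   0.3195] axial -0.31865535708114884 j6 -1.4246996954736184 w 0.015180488674379902
```

Call:
{"method": "servo_tool", "body": {"plan": [{"fingers":1,"xyz":[0,0,0.3],"rot":[0,0,0]},{"fingers":1,"xyz":[0,0,0.3],"rot":[0,0,0]},{"fingers":1,"xyz":[0,0,0],"rot":[0,0,0]}]}}

```text
t: 10.75
position: [0.5217, -0.2365, 0.213]
tool_rot: [0.192, 0.604, 0.735, 0.241]
force: [0.1, -0.3, -1.2]
gripper_width: 0.0153
gripper_force: 58.9
```

```bash
python3 -c "
from h import *
st()"
```

```text
t 10.75 tip rel mouth: depth mm, lateral mm in tool xy 69.373343354478 [1.7394 0.7357] F tool [-0.3136 -0.6826  0.9607] axial -0.9600004284836872 j6 -1.431356776400358 w 0.015309313109038554
```

Now feel in 4 mm steps.

Call:
{"method": "servo_tool", "body": {"plan": [{"fingers":1,"xyz":[0,0,0.2],"rot":[0,0,0]},{"fingers":1,"xyz":[0,0,0.2],"rot":[0,0,0]},{"fingers":1,"xyz":[0,0,0],"rot":[0,0,0]}]}}

```text
t: 11.05
position: [0.524, -0.2361, 0.2097]
tool_rot: [0.192, 0.604, 0.735, 0.241]
force: [0.1, -0.2, -0.7]
gripper_width: 0.0154
gripper_force: 58.9
```

Call:
{"method": "servo_tool", "body": {"plan": [{"fingers":1,"xyz":[0,0,0.2],"rot":[0,0,0]},{"fingers":1,"xyz":[0,0,0.2],"rot":[0,0,0]},{"fingers":1,"xyz":[0,0,0],"rot":[0,0,0]}]}}

```text
t: 11.35
position: [0.5263, -0.2355, 0.2065]
tool_rot: [0.192, 0.604, 0.735, 0.241]
force: [-0.5, 0.4, -0.8]
gripper_width: 0.0155
gripper_force: 58.9
```

Call:
{"method": "servo_tool", "body": {"plan": [{"fingers":1,"xyz":[0,0,0.2],"rot":[0,0,0]},{"fingers":1,"xyz":[0,0,0.2],"rot":[0,0,0]},{"fingers":1,"xyz":[0,0,0],"rot":[0,0,0]}]}}

```text
t: 11.65
position: [0.5286, -0.2351, 0.2032]
tool_rot: [0.192, 0.604, 0.735, 0.241]
force: [0.3, 0.4, -0.7]
gripper_width: 0.0156
gripper_force: 58.9
```

Call:
{"method": "servo_tool", "body": {"plan": [{"fingers":1,"xyz":[0,0,0.2],"rot":[0,0,0]},{"fingers":1,"xyz":[0,0,0.2],"rot":[0,0,0]},{"fingers":1,"xyz":[0,0,0],"rot":[0,0,0]}]}}

```text
t: 11.95
position: [0.5309, -0.2345, 0.2]
tool_rot: [0.192, 0.604, 0.735, 0.241]
force: [0.2, -0.2, -0.6]
gripper_width: 0.0157
gripper_force: 58.9
```

Call:
{"method": "servo_tool", "body": {"plan": [{"fingers":1,"xyz":[0,0,0.2],"rot":[0,0,0]},{"fingers":1,"xyz":[0,0,0.2],"rot":[0,0,0]},{"fingers":1,"xyz":[0,0,0],"rot":[0,0,0]}]}}

```text
t: 12.25
position: [0.5333, -0.2342, 0.197]
tool_rot: [0.193, 0.604, 0.735, 0.241]
force: [-1.0, 0.3, 0.4]
gripper_width: 0.0152
gripper_force: 59.2
```

Contact begins: the axial force is up about 1.3 N. Press a little more and hold.

Call:
{"method": "servo_tool", "body": {"plan": [{"fingers":1,"xyz":[0,0,0.15],"rot":[0,0,0]},{"fingers":1,"xyz":[0,0,0.1],"rot":[0,0,0]},{"fingers":1,"xyz":[0,0,0],"rot":[0,0,0]},{"fingers":1,"xyz":[0,0,0],"rot":[0,0,0]}]}}

```text
t: 12.65
position: [0.5346, -0.234, 0.1953]
tool_rot: [0.193, 0.603, 0.735, 0.241]
force: [-3.0, -1.0, 4.0]
gripper_width: 0.0155
gripper_force: 59.8
```

```bash
python3 -c "
from h import *
st()"
```

```text
t 12.65 tip rel mouth: depth mm, lateral mm in tool xy 91.37932984170483 [1.4884 1.0363] F tool [-0.3565 -0.2238 -5.0955] axial 5.095768440607772 j6 -1.4583099673166788 w 0.015454659904129994
```

About 5.5 N of pressing. Hold, then draw back to a depth of about 25 mm.

Call:
{"method": "servo_tool", "body": {"plan": [{"fingers":1,"xyz":[0,0,0],"rot":[0,0,0]},{"fingers":1,"xyz":[0,0,0],"rot":[0,0,0]},{"fingers":1,"xyz":[0,0,0],"rot":[0,0,0]},{"fingers":1,"xyz":[0,0,0],"rot":[0,0,0]},{"fingers":1,"xyz":[0,0,0],"rot":[0,0,0]}]}}

```text
t: 13.15
position: [0.5347, -0.2339, 0.1951]
tool_rot: [0.193, 0.604, 0.735, 0.241]
force: [-3.8, -0.1, 3.5]
gripper_width: 0.0152
gripper_force: 59.8
```

Call:
{"method": "servo_tool", "body": {"plan": [{"fingers":1,"xyz":[0,0,-0.8],"rot":[0,0,0]},{"fingers":1,"xyz":[0,0,-1.5],"rot":[0,0,0]},{"fingers":1,"xyz":[0,0,-1.5],"rot":[0,0,0]},{"fingers":1,"xyz":[0,0,-1.5],"rot":[0,0,0]},{"fingers":1,"xyz":[0,0,-1],"rot":[0,0,0]},{"fingers":1,"xyz":[0,0,-0.5],"rot":[0,0,0]},{"fingers":1,"xyz":[0,0,0],"rot":[0,0,0]},{"fingers":1,"xyz":[0,0,0],"rot":[0,0,0]}]}}

```text
t: 13.95
position: [0.4954, -0.242, 0.2497]
tool_rot: [0.192, 0.604, 0.735, 0.241]
force: [0.2, 0.1, -0.6]
gripper_width: 0.0153
gripper_force: 59.0
```

```bash
python3 -c "
from h import *
st(); T=tool()
I={n:snapshot(n)[:,:,::-1] for n in ['top','scene','wrist']}
for n in I: cv2.imwrite(f'pics/{n}8.png',I[n])
P=T[:3,3]+T[:3,2]*L
for n in ['top','wrist']: print(n,proj(cam(n),[T[:3,3],P,P-T[:3,2]*.05,M]))
f=lambda i,k:cv2.resize(i,None,fx=k,fy=k,interpolation=cv2.INTER_CUBIC)
cv2.imwrite('pics/c8.png',np.hstack([f(I['wrist'][130:250,220:320],4),f(I['top'][180:240,320:380],8)[:,:400]]))
"
```

```text
t 13.95 tip rel mouth: depth mm, lateral mm in tool xy 23.855012754739615 [1.8433 0.5478] F tool [ 0.0975 -0.2128  0.5914] axial -0.5910797153706169 j6 -1.38826531015095 w 0.01534149322611592
top [[362.4164 237.7248]
 [346.0397 206.8883]
 [350.9896 216.1989]
 [349.0594 211.2909]]
wrist [[281.4624 266.616 ]
 [280.3681 197.8736]
 [280.5856 211.5245]
 [279.8911 205.6577]]
```

View pics/c8.png

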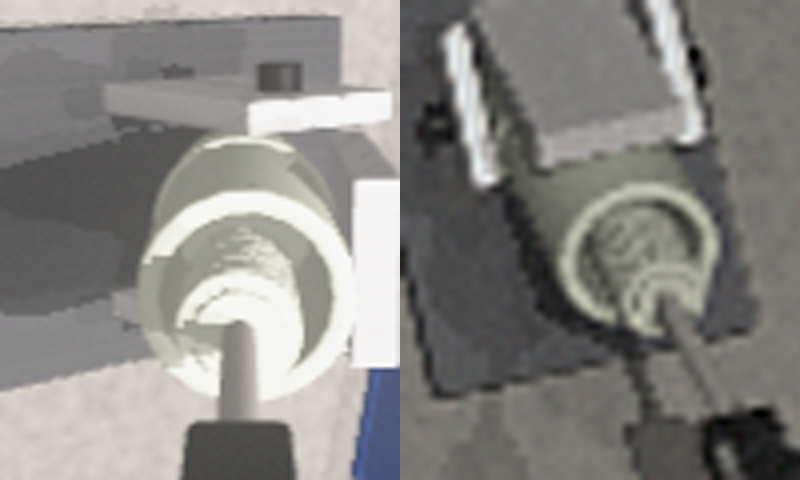

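About half the head is out: the rear face is at crop (240,335), and the mouth ellipse is centred at (246,296) in the wrist half. Stroke two: return by the same amount, slowing at the end.

Call:
{"method": "servo_tool", "body": {"plan": [{"fingers":1,"xyz":[0,0,0.8],"rot":[0,0,0]},{"fingers":1,"xyz":[0,0,1.5],"rot":[0,0,0]},{"fingers":1,"xyz":[0,0,1.5],"rot":[0,0,0]},{"fingers":1,"xyz":[0,0,1.2],"rot":[0,0,0]},{"fingers":1,"xyz":[0,0,0.8],"rot":[0,0,0]},{"fingers":1,"xyz":[0,0,0.4],"rot":[0,0,0]},{"fingers":1,"xyz":[0,0,0.2],"rot":[0,0,0]},{"fingers":1,"xyz":[0,0,0.2],"rot":[0,0,0]},{"fingers":1,"xyz":[0,0,0.15],"rot":[0,0,0]},{"fingers":1,"xyz":[0,0,0],"rot":[0,0,0]}]}}

```text
t: 15.1
position: [0.5342, -0.2341, 0.1959]
tool_rot: [0.193, 0.603, 0.735, 0.241]
force: [-3.7, 0.4, 2.7]
gripper_width: 0.0156
gripper_force: 59.6
```

```bash
python3 -c "
from h import *
st()"
```

```text
t 15.1 tip rel mouth: depth mm, lateral mm in tool xy 90.69601945813935 [1.5106 1.1276] F tool [ 1.0998 -1.2773 -4.3082] axial 4.308471784065507 j6 -1.457690906140096 w 0.015593784682280239
```

Pressing at about 4.8 N. Hold, draw back 6.5 cm, pause, third stroke, hold.

Call:
{"method": "servo_tool", "body": {"plan": [{"fingers":1,"xyz":[0,0,0.05],"rot":[0,0,0]},{"fingers":1,"xyz":[0,0,0],"rot":[0,0,0]},{"fingers":1,"xyz":[0,0,0],"rot":[0,0,0]},{"fingers":1,"xyz":[0,0,0],"rot":[0,0,0]},{"fingers":1,"xyz":[0,0,0],"rot":[0,0,0]},{"fingers":1,"xyz":[0,0,0],"rot":[0,0,0]},{"fingers":1,"xyz":[0,0,0],"rot":[0,0,0]}]}}

```text
t: 15.8
position: [0.5347, -0.234, 0.1952]
tool_rot: [0.193, 0.604, 0.735, 0.241]
force: [-3.6, -0.7, 4.2]
gripper_width: 0.0151
gripper_force: 59.8
```

Call:
{"method": "servo_tool", "body": {"plan": [{"fingers":1,"xyz":[0,0,-0.8],"rot":[0,0,0]},{"fingers":1,"xyz":[0,0,-1.5],"rot":[0,0,0]},{"fingers":1,"xyz":[0,0,-1.5],"rot":[0,0,0]},{"fingers":1,"xyz":[0,0,-1.5],"rot":[0,0,0]},{"fingers":1,"xyz":[0,0,-0.9],"rot":[0,0,0]},{"fingers":1,"xyz":[0,0,-0.5],"rot":[0,0,0]},{"fingers":1,"xyz":[0,0,0],"rot":[0,0,0]},{"fingers":1,"xyz":[0,0,0],"rot":[0,0,0]}]}}

```text
t: 16.6
position: [0.496, -0.242, 0.2489]
tool_rot: [0.192, 0.604, 0.735, 0.241]
force: [-0.3, 0.1, -1.1]
gripper_width: 0.0155
gripper_force: 59.0
```

```bash
python3 -c "
from h import *
st()"
```

```text
t 16.6 tip rel mouth: depth mm, lateral mm in tool xy 24.87451397141063 [1.766  0.5664] F tool [ 0.1955 -0.9275  0.75  ] axial -0.7486452254437421 j6 -1.3890901599627636 w 0.0154972839082804
```

Call:
{"method": "servo_tool", "body": {"plan": [{"fingers":1,"xyz":[0,0,0.8],"rot":[0,0,0]},{"fingers":1,"xyz":[0,0,1.5],"rot":[0,0,0]},{"fingers":1,"xyz":[0,0,1.5],"rot":[0,0,0]},{"fingers":1,"xyz":[0,0,1.2],"rot":[0,0,0]},{"fingers":1,"xyz":[0,0,0.7],"rot":[0,0,0]},{"fingers":1,"xyz":[0,0,0.4],"rot":[0,0,0]},{"fingers":1,"xyz":[0,0,0.2],"rot":[0,0,0]},{"fingers":1,"xyz":[0,0,0.2],"rot":[0,0,0]},{"fingers":1,"xyz":[0,0,0.15],"rot":[0,0,0]},{"fingers":1,"xyz":[0,0,0],"rot":[0,0,0]}]}}

```text
t: 17.6
position: [0.5342, -0.2341, 0.1959]
tool_rot: [0.193, 0.603, 0.735, 0.241]
force: [-3.4, 0.4, 1.9]
gripper_width: 0.0151
gripper_force: 59.6
```

Call:
{"method": "servo_tool", "body": {"plan": [{"fingers":1,"xyz":[0,0,0.05],"rot":[0,0,0]},{"fingers":1,"xyz":[0,0,0],"rot":[0,0,0]},{"fingers":1,"xyz":[0,0,0],"rot":[0,0,0]},{"fingers":1,"xyz":[0,0,0],"rot":[0,0,0]},{"fingers":1,"xyz":[0,0,0],"rot":[0,0,0]},{"fingers":1,"xyz":[0,0,0],"rot":[0,0,0]},{"fingers":1,"xyz":[0,0,0],"rot":[0,0,0]}]}}

```text
t: 18.3
position: [0.5347, -0.234, 0.1952]
tool_rot: [0.193, 0.604, 0.735, 0.241]
force: [-4.2, -0.7, 4.3]
gripper_width: 0.0151
gripper_force: 59.8
```

Three presses done. Withdraw fully.

Call:
{"method": "servo_tool", "body": {"plan": [{"fingers":1,"xyz":[0,0,-1],"rot":[0,0,0]},{"fingers":1,"xyz":[0,0,-2],"rot":[0,0,0]},{"fingers":1,"xyz":[0,0,-2],"rot":[0,0,0]},{"fingers":1,"xyz":[0,0,-2],"rot":[0,0,0]},{"fingers":1,"xyz":[0,0,-2],"rot":[0,0,0]},{"fingers":1,"xyz":[0,0,-2],"rot":[0,0,0]},{"fingers":1,"xyz":[0,0,-2],"rot":[0,0,0]},{"fingers":1,"xyz":[0,0,-2],"rot":[0,0,0]},{"fingers":1,"xyz":[0,0,-1],"rot":[0,0,0]},{"fingers":1,"xyz":[0,0,0],"rot":[0,0,0]}]}}

```text
t: 19.3
position: [0.4425, -0.2541, 0.3257]
tool_rot: [0.194, 0.604, 0.735, 0.241]
force: [-0.6, 1.0, -1.7]
gripper_width: 0.0154
gripper_force: 59.0
```

```bash
python3 -c "
from h import *
st(); T=tool(); print(T); print('upright rot',np.cross(T[:3,2],[0,0,-1])@T[:3,:3], 'world up in tool',T[2,:3]);print(observe()['joints'])"
```

```text
t 19.3 tip rel mouth: depth mm, lateral mm in tool xy -69.44148489455554 [0.5019 1.5141] F tool [ 1.1185 -1.3694  1.1598] axial -1.162457295933082 j6 -1.3411374951288844 w 0.015379627287969563
[[-0.1962  0.794   0.5754  0.4425]
 [ 0.9806  0.1554  0.1199 -0.2541]
 [ 0.0058  0.5877 -0.809   0.3257]
 [ 0.      0.      0.      1.    ]]
upright rot [ 0.5877 -0.0058  0.    ] world up in tool [ 0.0058  0.5877 -0.809 ]
[-0.8743  0.0004  1.8745  0.645   1.0394 -1.3411]
```

Call:
{"method": "servo_tool", "body": {"plan": [{"fingers":1,"xyz":[0,0,-1],"rot":[0.08,0,0]},{"fingers":1,"xyz":[0,0,-1],"rot":[0.11,0,0]},{"fingers":1,"xyz":[0,0,-1],"rot":[0.11,0,0]},{"fingers":1,"xyz":[0,0,0],"rot":[0.11,0,0]},{"fingers":1,"xyz":[0,0,0],"rot":[0.11,0,0]},{"fingers":1,"xyz":[0,0,0],"rot":[0.1,0,0]},{"fingers":1,"xyz":[0,0,0],"rot":[0,0,0]},{"fingers":1,"xyz":[0,0,0],"rot":[0,0,0]}]}}

```text
t: 20.1
position: [0.4282, -0.256, 0.3489]
tool_rot: [-0.002, 0.633, 0.774, 0.006]
force: [-0.7, 0.3, -1.0]
gripper_width: 0.0156
gripper_force: 59.0
```

```bash
python3 -c "
from h import *
T=tool(); print(T,observe()['t'],observe()['joints']); print('upright rot',np.cross(T[:3,2],[0,0,-1])@T[:3,:3]); print('to well',(np.array([.5875,.266,.36])-T[:3,3])@T[:3,:3]*100)"
```

```text
[[-0.1988  0.98    0.0052  0.4282]
 [ 0.98    0.1987  0.0112 -0.256 ]
 [ 0.0099  0.0073 -0.9999  0.3489]
 [ 0.      0.      0.      1.    ]] 20.1 [-0.5698  0.1451  1.5063  0.0122  1.4919 -0.7709]
upright rot [ 0.0073 -0.0099  0.    ]
to well [48.0033 25.9984 -0.4424]
```

Call:
{"method": "servo_tool", "body": {"plan": [{"fingers":1,"xyz":[2,1,-0.5],"rot":[0.007,-0.01,0]},{"fingers":1,"xyz":[3.6,2,0],"rot":[0,0,0]},{"fingers":1,"xyz":[4,2.2,0],"rot":[0,0,0]},{"fingers":1,"xyz":[4,2.2,0],"rot":[0,0,0]},{"fingers":1,"xyz":[4,2.2,0],"rot":[0,0,0]},{"fingers":1,"xyz":[4,2.2,0],"rot":[0,0,0]},{"fingers":1,"xyz":[4,2.2,0],"rot":[0,0,0]},{"fingers":1,"xyz":[4,2.2,0],"rot":[0,0,0]},{"fingers":1,"xyz":[4,2.2,0],"rot":[0,0,0]},{"fingers":1,"xyz":[4,2.2,0],"rot":[0,0,0]}]}}

```text
t: 21.1
position: [0.5552, 0.1534, 0.3548]
tool_rot: [0.001, 0.634, 0.773, 0.0]
force: [0.5, -0.3, -0.7]
gripper_width: 0.0152
gripper_force: 59.0
```

Call:
{"method": "servo_tool", "body": {"plan": [{"fingers":1,"xyz":[4,2.2,0],"rot":[0,0,0]},{"fingers":1,"xyz":[3.5,1.8,0],"rot":[0,0,0]},{"fingers":1,"xyz":[2,1,0],"rot":[0,0,0]},{"fingers":1,"xyz":[0,0,0],"rot":[0,0,0]},{"fingers":1,"xyz":[0,0,0],"rot":[0,0,0]}]}}

```text
t: 21.6
position: [0.5854, 0.2546, 0.3542]
tool_rot: [0.001, 0.634, 0.774, -0.001]
force: [0.0, -0.4, -0.4]
gripper_width: 0.0154
gripper_force: 59.1
```

```bash
python3 -c "
from h import *
T=tool(); print(T,observe()['t'],observe()['joints']); print('upright rot',np.cross(T[:3,2],[0,0,-1])@T[:3,:3]); print('to well',(np.array([.5875,.266,.164])-T[:3,3])@T[:3,:3]*100)"
```

```text
[[-0.197   0.9804 -0.0001  0.5854]
 [ 0.9804  0.197  -0.0022  0.2546]
 [-0.0021 -0.0005 -1.      0.3542]
 [ 0.      0.      0.      1.    ]] 21.6 [ 0.3932  0.383   1.1674 -0.002   1.5921  0.1949]
upright rot [-0.0005  0.0021  0.    ]
to well [ 1.1144  0.4377 19.0169]
```

Call:
{"method": "servo_tool", "body": {"plan": [{"fingers":1,"xyz":[1.1,0.4,0],"rot":[0,0.002,0]},{"fingers":1,"xyz":[0,0,2],"rot":[0,0,0]},{"fingers":1,"xyz":[0,0,3],"rot":[0,0,0]},{"fingers":1,"xyz":[0,0,3],"rot":[0,0,0]},{"fingers":1,"xyz":[0,0,2],"rot":[0,0,0]},{"fingers":1,"xyz":[0,0,2],"rot":[0,0,0]},{"fingers":1,"xyz":[0,0,1],"rot":[0,0,0]},{"fingers":1,"xyz":[0,0,0],"rot":[0,0,0]},{"fingers":1,"xyz":[0,0,0],"rot":[0,0,0]}]}}

```text
t: 22.5
position: [0.5881, 0.267, 0.2257]
tool_rot: [0.0, 0.634, 0.774, 0.001]
force: [0.1, 0.6, -0.3]
gripper_width: 0.0155
gripper_force: 59.0
```

```bash
python3 -c "
from h import *
T=tool(); print(T[:3,3],observe()['t'],observe()['force']); print('to well',(np.array([.5875,.266,.164])-T[:3,3])@T[:3,:3]*100)
I={n:snapshot(n)[:,:,::-1] for n in ['top','scene','wrist']}
for n in I: cv2.imwrite(f'pics/{n}9.png',I[n])
f=lambda i,k:cv2.resize(i,None,fx=k,fy=k,interpolation=cv2.INTER_CUBIC)
print(proj(cam('wrist'),[[.5875,.266,.055]]),proj(cam('scene'),[[.5875,.266,.055]]))
cv2.imwrite('pics/c9.png',cv2.convertScaleAbs(np.hstack([f(I['wrist'][130:250,230:330],4),f(I['scene'][200:260,360:410],8)[:,:400]]),alpha=1.4))
"
```

```text
[0.5881 0.267  0.2257] 22.5 [ 0.1397  0.6384 -0.3292]
to well [-0.0936 -0.0908  6.1673]
[[278.4185 195.0644]] [[393.2705 236.1305]]
```

View pics/c9.png

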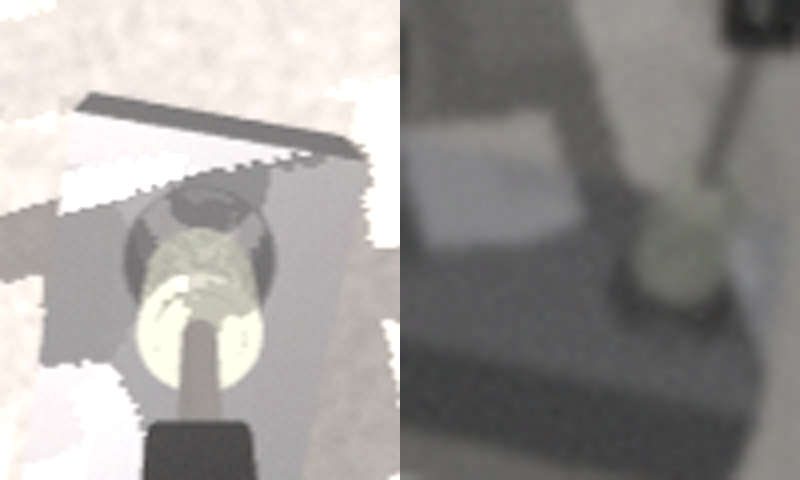

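Left: the head (200,300) sits over the well (200,265), aligned. Lower further.

Call:
{"method": "servo_tool", "body": {"plan": [{"fingers":1,"xyz":[-0.1,-0.1,1],"rot":[0,0,0]},{"fingers":1,"xyz":[0,0,1.5],"rot":[0,0,0]},{"fingers":1,"xyz":[0,0,1.5],"rot":[0,0,0]},{"fingers":1,"xyz":[0,0,1],"rot":[0,0,0]},{"fingers":1,"xyz":[0,0,0.5],"rot":[0,0,0]},{"fingers":1,"xyz":[0,0,0],"rot":[0,0,0]},{"fingers":1,"xyz":[0,0,0],"rot":[0,0,0]}]}}

```text
t: 23.35
position: [0.5872, 0.2661, 0.1701]
tool_rot: [0.0, 0.634, 0.774, 0.001]
force: [-0.0, 0.1, -0.3]
gripper_width: 0.0151
gripper_force: 59.1
```

Call:
{"method": "servo_tool", "body": {"plan": [{"fingers":1,"xyz":[0,0,0.3],"rot":[0,0,0]},{"fingers":1,"xyz":[0,0,0.2],"rot":[0,0,0]},{"fingers":1,"xyz":[0,0,0.1],"rot":[0,0,0]},{"fingers":1,"xyz":[0,0,0],"rot":[0,0,0]},{"fingers":1,"xyz":[0,0,0],"rot":[0,0,0]}]}}

```text
t: 23.85
position: [0.5869, 0.266, 0.164]
tool_rot: [0.0, 0.634, 0.774, 0.0]
force: [-1.1, -0.8, 2.3]
gripper_width: 0.0152
gripper_force: 59.4
```

Seated on the floor (force up about 3 N at z 0.164, as at pickup). Release gently and rise.

Call:
{"method": "servo_tool", "body": {"plan": [{"fingers":2.2,"xyz":[0,0,0],"rot":[0,0,0]},{"fingers":3,"xyz":[0,0,0],"rot":[0,0,0]},{"fingers":5,"xyz":[0,0,0],"rot":[0,0,0]},{"fingers":8,"xyz":[0,0,0],"rot":[0,0,0]},{"fingers":8,"xyz":[0,0,0],"rot":[0,0,0]},{"fingers":8,"xyz":[0,0,0],"rot":[0,0,0]},{"fingers":8,"xyz":[0,0,0],"rot":[0,0,0]},{"fingers":8,"xyz":[0,0,0],"rot":[0,0,0]},{"fingers":8,"xyz":[0,0,0],"rot":[0,0,0]},{"fingers":8,"xyz":[0,0,0],"rot":[0,0,0]}]}}

```text
t: 24.85
position: [0.5868, 0.2659, 0.1636]
tool_rot: [0.0, 0.634, 0.774, 0.0]
force: [0.5, -0.5, 0.4]
gripper_width: 0.0797
gripper_force: 0.0
```

Call:
{"method": "servo_tool", "body": {"plan": [{"fingers":8,"xyz":[0,0,-0.5],"rot":[0,0,0]},{"fingers":8,"xyz":[0,0,-1],"rot":[0,0,0]},{"fingers":8,"xyz":[0,0,-2],"rot":[0,0,0]},{"fingers":8,"xyz":[0,0,-2],"rot":[0,0,0]},{"fingers":8,"xyz":[0,0,-2],"rot":[0,0,0]},{"fingers":8,"xyz":[0,0,-2],"rot":[0,0,0]},{"fingers":8,"xyz":[0,0,-2],"rot":[0,0,0]},{"fingers":8,"xyz":[-2,0,0],"rot":[0,0,0]},{"fingers":8,"xyz":[-3,0,0],"rot":[0,0,0]},{"fingers":8,"xyz":[0,0,0],"rot":[0,0,0]}]}}

```text
t: 25.85
position: [0.5973, 0.2142, 0.28]
tool_rot: [0.001, 0.635, 0.773, 0.0]
force: [-0.3, 0.7, -0.3]
gripper_width: 0.0803
gripper_force: 0.0
```

Run:
```python
from h import *
s=observe(); print(s['t'],s['position'],s['force'],s['gripper_width'])
I={n:snapshot(n)[:,:,::-1] for n in ['top','scene','wrist']}
for n in I: cv2.imwrite(f'pics/{n}10.png',I[n])
a=cv2.imread('pics/scene0.png'); d=cv2.absdiff(a,I['scene']).max(2)
print('scene diff around long brush',(d[195:250,385:420]>40).sum(),'short',(d[195:240,340:375]>40).sum(),'top',(cv2.absdiff(cv2.imread('pics/top0.png'),I['top']).max(2)[185:235,190:225]>40).sum())
im=cv2.cvtColor(I['scene'],7)
# handle axis fit in scene: dark pixels before/after
for q in (a,I['scene']):
    m=cv2.cvtColor(q,6)[195:228,392:415]<50; y,x=np.nonzero(m); print(len(x),x.mean()+392,y.mean()+195,np.degrees(np.arctan(np.polyfit(y,x,1)[0])))
```

```text
25.85 [0.5973 0.2142 0.28  ] [-0.3311  0.7212 -0.3236] 0.08027094886927039
scene diff around long brush 67 short 48 top 567
109 402.77064220183485 210.54128440366972 -18.796795966166727
180 401.8666666666667 209.56666666666666 -15.506059468539371
```

No picture views are left, so I'll move clear and check numerically.

Call:
{"method": "servo_tool", "body": {"plan": [{"fingers":8,"xyz":[0,-3,-2],"rot":[0,0,0]},{"fingers":8,"xyz":[0,-4,-2],"rot":[0,0,0]},{"fingers":8,"xyz":[0,-4,0],"rot":[0,0,0]},{"fingers":8,"xyz":[0,-4,0],"rot":[0,0,0]},{"fingers":8,"xyz":[0,-3,0],"rot":[0,0,0]},{"fingers":8,"xyz":[0,0,0],"rot":[0,0,0]}]}}

```text
t: 26.6
position: [0.4167, 0.1815, 0.3196]
tool_rot: [-0.0, 0.633, 0.774, 0.0]
force: [0.5, 0.1, 1.0]
gripper_width: 0.0797
gripper_force: 0.0
```

Run:
```python
from h import *
print(observe()['position'])
for n,boxes in {'scene':{'long':(192,232,390,412),'short':(200,236,346,364)},'top':{'long':(190,222,148,172),'short':(195,216,196,214)}}.items():
    a=cv2.imread(f'pics/{n}0.png'); b=snapshot(n)[:,:,::-1]; cv2.imwrite(f'pics/{n}11.png',b)
    for k,(r0,r1,c0,c1) in boxes.items():
        o=[]
        for q in (a,b):
            g=cv2.cvtColor(np.ascontiguousarray(q),6)[r0:r1,c0:c1]; y,x=np.nonzero(g<48); o.append((len(x),round(x.mean()+c0,1),round(y.mean()+r0,1),x.min()+c0,x.max()+c0,y.min()+r0,y.max()+r0))
        print(n,k,o)
```

```text
[0.4167 0.1815 0.3196]
scene long [(107, np.float64(402.8), np.float64(210.5), np.int64(398), np.int64(408), np.int64(200), np.int64(221)), (180, np.float64(401.8), np.float64(209.6), np.int64(396), np.int64(408), np.int64(200), np.int64(219))]
scene short [(103, np.float64(355.2), np.float64(213.8), np.int64(352), np.int64(359), np.int64(204), np.int64(223)), (120, np.float64(355.5), np.float64(212.7), np.int64(352), np.int64(359), np.int64(203), np.int64(223))]
top long [(88, np.float64(160.9), np.float64(205.5), np.int64(153), np.int64(171), np.int64(199), np.int64(215)), (84, np.float64(161.9), np.float64(206.3), np.int64(153), np.int64(171), np.int64(200), np.int64(215))]
top short [(60, np.float64(205.8), np.float64(206.7), np.int64(200), np.int64(213), np.int64(200), np.int64(214)), (59, np.float64(205.9), np.float64(206.8), np.int64(200), np.int64(213), np.int64(200), np.int64(214))]
```

The long brush is upright at its original height: the handle top is at row 200 in both scene pictures, and it is wider only because it was turned about its axis. The short brush has not moved.

```bash
python3 -c "
from workcell import *
print(job_done())"
```

```text
the job is handed in; nothing more can be done
None
```

I scrubbed the sleeve with three strokes of about 5–6 N each, drawing back to roughly half the bristle head between them. The long brush is back upright and fully down in its well, released and checked from the camera pixels, and the job was handed in at about 27 s.

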